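# Load a sample rack into the autosampler

## Robot

A 7-joint arm with a two-finger parallel gripper is mounted at the origin on the work surface. World frame = base frame: x ahead of the robot, y to its left, z up, the work surface at z = 0. Lengths are in m, angles in rad, forces in N, time in s.
With the tool pointing down it reaches from about 0.35 to 0.775 m from the base axis. Payload 3.1 kg.
Tool frame: the origin (TCP) lies at the very end of the fingers, on their centre line; the grasp point (between the pads) lies 19 mm behind it; z points along the fingers, y is the line along which they close (so a half turn about z gives the same grasp; the last joint's range is limited). The gripper opens to 85 mm and grips with 20 to 120 N. Pads are 22 mm wide; open, the fingers measure 114 mm over their backs; the gripper's body (76 mm by 85 mm) begins 54 mm behind the grasp point. The pads swing forward as they close: fully open they stand 13 mm farther back than shut.
Start: joints at [1.065, 0.311, 0.014, 1.512, -0.004, 1.319, -0.027], TCP at [0.246, -0.492, 0.231] pointing down, gripper open.
Joint ranges: [-2.7, 2.7], [-0.3, 1.91], [-1.27, 1.3], [0.12, 2.57], [-1.44, 4.58], [0.2, 2.03], [-3.05, 3.05]. Speed limits (rad/s): [2.79, 2.79, 3.14, 3.14, 3.14, 3.14, 3.14].

## Interface

Orientations are given as a unit quaternion [x, y, z, w].
In Python, from cell import env gives the robot as it stands.
- The arm moves only by the tool arm_command, never from a script. Its argument "series" is a list of rows, each a list of 5 numbers: the opening, from 0 (shut) to 1 (fully open), then the shift along the world's x, y, z in m, then the turn about the world's z in units of 8 degrees (1.0 is 8 degrees). A call has 1 to 8 rows; each row is the pose to reach, as a shift and turn from the pose commanded when the call began; what a row does not reach only later rows make up. A row lasts 1/10 s, in which the tool goes at most 50 mm and 8.59 degrees, less where a joint would pass 70% of its speed; a pose out of reach is approached as far as the arm can. A call with a gripper value outside its range is refused whole. The fingers move at their own pace and stop on an object; "grip_force" is the grip in N (left out, the last holds). Time passes only in rows, so rows that repeat a pose let the fingers close. It gives the time, the measured TCP pose, the force, the opening and the grip force at its end, in the units of the state.
- env.sense(): the state, without advancing time (a new reading comes with each control period).
- env.camera(name): name is "scene" or "top" or "wrist"; returns the picture (480x640x3 uint8, red, green, blue); there is no depth.
- env.camera_model(name): a dict with "vertical_fov" (degrees; the focal length in pixels is half the picture's height over the tangent of half this angle, whatever the lens; pixels are square), "cx", "cy" (the principal point, pixels), "rvec" (rotation vector, rad) and "tvec" (3), from world to camera coordinates, as OpenCV has them; the wrist camera has in their place "tool_from_camera" (4x4, takes a point from camera to tool coordinates, whose origin is the TCP and whose axes are the flange's). Camera axes: x right, y down, z forward; pixel columns grow to the right and rows downward; lengths in m; the calibration is good to about 2 mm. A picture is of the moment at which its call begins: read the wrist's pose just before it. camera_model takes no time and is no camera call.
- env.close_job(): hands the job in; it is judged then, once.
The state is a dict: "time_s": time; "qpos": joint angles; "joint_velocities": joint speeds; "joint_torque": joint torques, N m; "tcp_pos": TCP position; "tool_rot": TCP orientation; "force": force on the tool from outside, world axes, zero at the start; "moment": the same for the moment, N m; "grip_width": opening from 0.0 (shut) to 1.0 (fully open); "grip_force": force on a finger pad.
Only numpy, scipy, OpenCV 4.12 (cv2) and the standard library are available. Lean on these libraries where they do the work, as an engineer would, in place of code of your own. Each camera call takes 0.05 s, during which the arm holds its last target. There are 200 camera calls.

## Task

Load the sample rack (the one with the carrying handle) into the autosampler: set it down gently over the guide rail on the open part of the loading deck, then push it in along the rail, under the smoked canopy, until it is fully home against the end stop with the stop's plunger pressed in, and leave it there. Push it on its centre line, because it jams on the rail if pushed off-centre; never force it, keep it upright, and leave the other rack, the bottles and the beaker where they stand.

Things in the scene. Friction and masses are not known exactly. Their poses are not given: they have to be found in the camera images.
- loader: Autosampler with its loading deck, fixed. Origin: on the bench under the deck's middle. x: the way the rack travels in, to the white sampler body (x 180 to 370 mm, 200 high); y: left of that; z up. Grey deck x -190 to 190, y -100 to 100, top 12 mm above the bench. The guide rail runs along y = 0, x -185 to 165. The deck is open from above for x below 48, the canopy covers the rest.
- ridge (a point): Point on the top edge of the guide rail (34 mm above the bench) where the rack's centre is well placed for loading: 90 mm before the loader's origin. The rail is an aluminium bar 24 mm wide: upright sides from the deck to 22 mm above the bench, then a 90 degree ridge. Axes as the loader's.
- canopy_edge (a point): Middle of the outer lower edge of the smoked see-through canopy (4 mm plate, underside 118 mm above the bench, y -100 to 100, a black rib 22 mm high along each side edge). It reaches from here 130 mm in, to the sampler body. A home rack's trailing face is 14 to 38 mm inside this edge: a tool must lean back about 30 to 45 degrees from vertical, to -x, to push it there.
- bay_end (a point): Middle of the region where the end stop's face may be, under the canopy. The steel stop (60 mm wide, 58 high) is clamped on the rail at another place each day: its face is up to 12 mm before or behind this point along x, is not reported and has to be felt. It stands firm. A rack that is home has its centre 28 mm before that face.
- plunger (a joint): Spring plunger in the end stop's face, which tells the sampler that a rack is home: 0 when free (standing 8 mm out towards the rack), 0.008 (m) when flush, pressed in along the loader's +x. Weak spring, 0.4 N, that cannot push the rack back. With a rack hard against the stop it reads 0.0075 or more.
- rack_mid (a point): Centre of the sample rack, 44 mm above its underside; x: its direction of travel (either end first), y across, z up. A wide rack: body 56 mm along x, 177 wide, 62 high, on two side skids 130 long (x), 12 high, at y -84 and 84; 0.5 to 0.8 kg. Four capped cups, fixed in it, at either side, 37 mm or more from the middle line. Seated over the rail, skids on the deck, this point is 56 mm above the bench.
- rack_handle (a point): Middle of the rack's carrying handle: an aluminium bar along the rack's x, on its middle line, 60 mm long, 10 mm thick (y), 18 mm high (70 to 88 mm above the rack's underside), on two posts; 30 mm free on both sides of it. Axes as the rack's.
- rack_runner (a point): Inner apex, 23 mm above the rack's underside, of the runner under the rack's middle: steel angle section open downwards with turned-down legs, only 40 mm long (x), 26.6 mm wide inside, legs ending 2 mm above the skids' underside. It fits over the rail's ridge with 1.3 mm play each side. Hidden from above.
- rack_end (a point): Middle of the rack's end face at its x = -28 mm (the other end is alike): flat panel over the whole 177 mm width, 29 to 62 mm above the underside. The trailing one is the face to push on: 3 to 8 N within 10 mm of the middle line. Pushed some 40 mm or more beside it the short runner cocks and binds on the rail; pushed harder, it rides up off the rail.
- tube_rack_mid (a point): Bystander: flat-footed grey tube rack without a handle, 75 x 190 mm, 98 mm high; this point is at its middle, 35 mm up.
- reagent_mid (a point): Bystander: white reagent bottle, 62 mm across, 120 mm high; this point is on its axis, 60 mm up.
- amber_mid (a point): Bystander: amber glass bottle, 56 mm across, 105 mm high; this point is on its axis, 50 mm up.
- beaker_mid (a point): Bystander: glass beaker, 68 mm across, 90 mm high; this point is on its axis, 45 mm up.
Things that resemble listed ones, but are neither listed nor needed, are in the scene too. What is shaped like the part that bears rack_mid but pink is not meant.

How it is judged:
On the way:
1. the rack is seated over the rail on the open part of the deck, before the canopy (y of rack_mid in the frame of loader between -0.005 and 0.005 m and z of rack_mid in the frame of loader between 0.053 and 0.059 m and angle between the x axis of rack_mid and the x axis of loader, either way round below 0.08 rad and angle between rack_mid's own z axis and vertical below 0.05 rad and x of rack_mid in the frame of loader below -0.045 m), for 0.2 s.
At the end, for the whole second after the job is handed in: The rack stands released and at rest with its runner over the rail (centre within 5 mm of the rail's line, skids on the deck within 3 mm, level within 0.05 rad, along the rail within 0.08 rad), home against the end stop so that its plunger is pressed in by more than 6 of its 8 mm (value of joint plunger above 0.006 m and y of rack_mid in the frame of loader between -0.005 and 0.005 m and z of rack_mid in the frame of loader between 0.053 and 0.059 m and angle between the x axis of rack_mid and the x axis of loader, either way round below 0.08 rad and angle between rack_mid's own z axis and vertical below 0.05 rad and velocity of joint plunger below 0.005 m/s); the robot touches nothing.
It fails at once if the rack is forced: more than 50 N between the rack and the loader (rammed against the stop, pushed on while jammed, or dropped on the deck) (contact force between rack and loader above 50 N).
It fails at once if the rack is tipped by more than 0.5 rad (angle between rack_mid's own z axis and vertical above 0.5 rad).
It fails at once if a bystander (tube rack, bottles, beaker) is shifted by more than 30 mm (distance of any of tube_rack_mid, reagent_mid, amber_mid, beaker_mid from where it was at the start of the episode above 0.03 m).
It also fails if it takes over 61 s, if anything falls off the work surface, if the arm or the gripper's body presses on something with over 40 N, if the wrist force passes 120 N, or if a joint passes its speed limit or range.

## Working session

There is one attempt and no reset: what is moved stays moved. The work goes in short steps, Python scripts to look and compute and a tool call to move; the robot and the scene stay as the last step left them, time stands still between calls to the robot, and variables do not carry over. Pictures are saved under pics/ and viewed, at most 11 in all, crops included, and the job is handed in when it is done.

Besides the shell and the picture viewer there is one more tool, called after "Emit:" in YAML: its name, and indented under it one key for each argument. arm_command: Moves the arm, as the interface text tells. Its arguments: {"type":"object","properties":{"series":{"type":"array","items":{"type":"array","items":{"type":"number"}}},"grip_force":{"type":"number"}},"required":["series"]}

```bash
mkdir -p pics; ls
python3 - <<'E'
from cell import env
import cv2
for n in("scene","top"):
    cv2.imwrite(f"pics/{n}0.png",env.camera(n)[:,:,::-1]); print(n,env.camera_model(n))
print(env.camera_model("wrist")); print(env.sense())
E
```

```text
pics
scene {'vertical_fov': 45.574313496637124, 'cx': 320.88161346358424, 'cy': 233.25365945864962, 'rvec': array([ 1.77265864,  1.36466017, -0.77537754]), 'tvec': array([-0.07039701, -0.163749  ,  1.68861867])}
top {'vertical_fov': 47.387770747430544, 'cx': 331.7742683988708, 'cy': 238.07000445817388, 'rvec': array([ 2.16281474, -2.12045792,  0.20981105]), 'tvec': array([-0.07463762,  0.47353758,  1.17978905])}
{'vertical_fov': 59.409567000897205, 'cx': 314.2874350813165, 'cy': 236.28169971431575, 'tool_from_camera': array([[-1.03192418e-03, -9.52453819e-01, -3.04681239e-01,
         7.73642329e-02],
       [ 9.99999462e-01, -1.01406496e-03, -2.16861324e-04,
        -4.33543485e-04],
       [-1.02416173e-04, -3.04681299e-01,  9.52454354e-01,
        -1.43343985e-01],
       [ 0.00000000e+00,  0.00000000e+00,  0.00000000e+00,
         1.00000000e+00]])}
{'time_s': 0.1, 'qpos': array([ 1.06530751,  0.31168072,  0.01400404,  1.51289434, -0.0044124 ,
        1.3192211 , -0.02721457]), 'joint_velocities': array([ 6.01321395e-05, -2.31586970e-03,  2.33951500e-04, -3.13777010e-03,
       -2.77718421e-04,  4.70879392e-04, -6.55490819e-04]), 'joint_torque': array([ 4.45610103e-04, -3.80854654e+01,  1.46513362e-01, -2.31240356e+01,
        1.23610729e-02,  8.15011997e-03, -4.11369865e-05]), 'tcp_pos': array([ 0.24575225, -0.49130411,  0.23031147]), 'tool_rot': array([ 9.73226637e-01,  2.29845019e-01, -2.89568177e-04, -1.04700446e-03]), 'force': array([ 0.07161815,  0.98978488, -0.08807938]), 'moment': array([-0.0087834 ,  0.07493818, -0.03538676]), 'grip_force': 0.0, 'grip_width': 0.998752814560423}
```

View pics/top0.png

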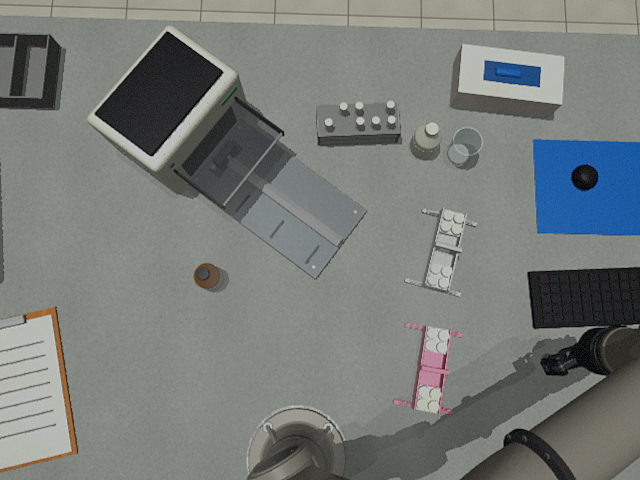

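View pics/scene0.png

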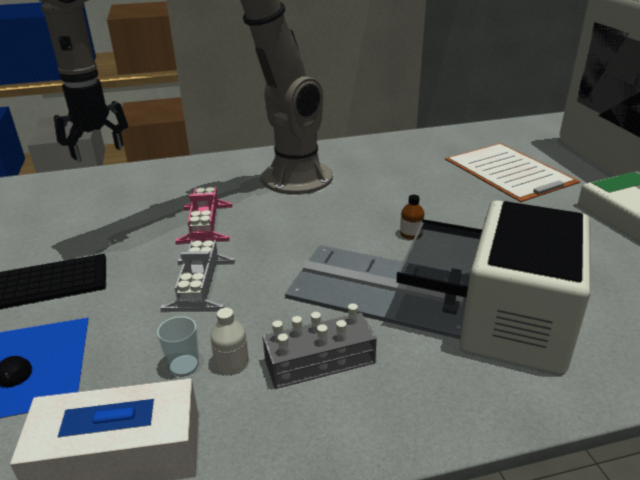

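```bash
cat > h.py <<'E'
import numpy as np,cv2
from cell import env
from scipy.spatial.transform import Rotation as R
def cam(n):
    m=env.camera_model(n); f=240/np.tan(np.radians(m["vertical_fov"])/2)
    K=np.array([[f,0,m["cx"]],[0,f,m["cy"]],[0,0,1]])
    if n=="wrist":
        s=env.sense(); T=np.eye(4); T[:3,:3]=R.from_quat(s["tool_rot"]).as_matrix(); T[:3,3]=s["tcp_pos"]
        W=np.linalg.inv(T@m["tool_from_camera"]); return K,W[:3,:3],W[:3,3]
    return K,R.from_rotvec(m["rvec"]).as_matrix(),m["tvec"]
def ray(c,px,z):  # pixel -> world point at height z
    K,Rm,t=c; o=-Rm.T@t; d=Rm.T@np.linalg.inv(K)@np.array([*px,1.]); return o+d*(z-o[2])/d[2]
def proj(c,P):
    K,Rm,t=c; p=K@(Rm@np.array(P)+t); return p[:2]/p[2]
E
python3 - <<'E'
import cv2,numpy as np
i=cv2.imread("pics/top0.png")
a=cv2.resize(i[200:420,390:480],None,fx=2.7,fy=2.7,interpolation=2)
b=cv2.resize(i[90:290,165:375],None,fx=2.6,fy=2.6,interpolation=2)
h=max(a.shape[0],b.shape[0]);o=np.zeros((h,a.shape[1]+b.shape[1],3),np.uint8)
o[:a.shape[0],:a.shape[1]]=a;o[:b.shape[0],a.shape[1]:]=b;cv2.imwrite("pics/crop1.png",o);print(o.shape,a.shape)
E
```

```text
(594, 789, 3) (594, 243, 3)
```

View pics/crop1.png

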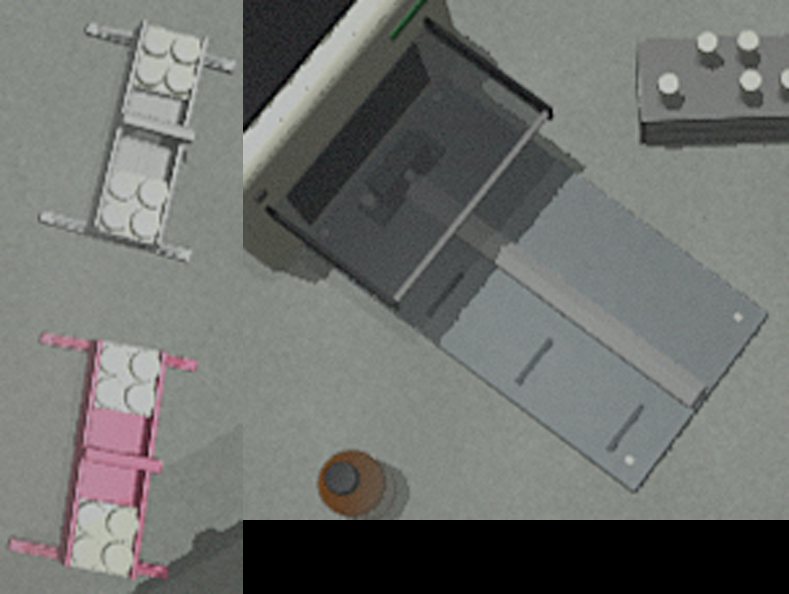

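Run:
```python
from h import *
c=cam("top")
A=lambda u,v:(390+u/2.7,200+v/2.7); B=lambda u,v:(165+(u-243)/2.6,90+v/2.6)
for n,sk,hd in(("white",[(88,30),(234,66),(42,217),(188,256)],[(125,122),(193,133)]),("pink",[(42,338),(197,366),(10,546),(166,572)],[(85,455),(160,466)])):
    P=np.array([ray(c,A(*p),.012) for p in sk]);H=np.array([ray(c,A(*p),.088) for p in hd])
    d=P[0]-P[1]+P[2]-P[3]; e=P[0]+P[1]-P[2]-P[3]
    print(n,P.mean(0),H.mean(0),np.degrees(np.arctan2(d[1],d[0])),np.degrees(np.arctan2(e[1],e[0])),np.linalg.norm(d)/2,np.linalg.norm(e)/2)
q1,q2=ray(c,B(767,315),.012),ray(c,B(635,491),.012)
k1,k2=ray(c,B(549,115),.118),ray(c,B(398,300),.118)
print(q1,q2,k1,k2,np.linalg.norm(q1-q2),np.linalg.norm(k1-k2))
for a,b in((q1,q2),(k1,k2)):
    d=a-b;m=(a+b)/2;print(m,np.degrees(np.arctan2(d[1],d[0]))+90)
a=(q1+q2)/2;b=(k1+k2)/2;d=b-a;yaw=np.arctan2(d[1],d[0]);print(np.degrees(yaw),np.linalg.norm(d[:2]))
u=np.array([np.cos(yaw),np.sin(yaw)]);L=(a[:2]+.19*u+b[:2]-.048*u)/2;print("loader",L,"ridge",L-.09*u)
for x in(-.185,.0): print(proj(c,[*(L+x*u),.034]))
```

```text
white [ 0.45259143 -0.31705561  0.012     ] [ 0.45239865 -0.3167918   0.088     ] 76.6188796576328 -14.473238507400435 0.12738633649566675 0.16777674435747786
pink [ 0.19319429 -0.28454756  0.012     ] [ 0.19319254 -0.28368033  0.088     ] 81.30637483413476 -9.596133115929634 0.12889234263881186 0.16774146346373991
[ 0.54504119 -0.14518154  0.012     ] [ 0.38587973 -0.03140876  0.012     ] [0.68677879 0.04635661 0.118     ] [0.52646797 0.1630644  0.118     ] 0.19564410273387217 0.19829338125703377
[ 0.46546046 -0.08829515  0.012     ] 54.441820355225026
[0.60662338 0.10471051 0.118     ] 53.945028841703426
53.8185362022658 0.23911954120570963
loader [0.57795638 0.06551542] ridge [ 0.52482537 -0.0071282 ]
[339.89365023 241.55051168]
[275.03039381 192.80118166]
```

Emit:
arm_command:
  series:
    - [1,0.035,0.03,0,1]
    - [1,0.07,0.06,0,2]
    - [1,0.105,0.09,0,3]
    - [1,0.14,0.12,0,4]
    - [1,0.175,0.15,-0.01,5]
    - [1,0.207,0.175,-0.02,6]
    - [1,0.207,0.175,-0.03,6.25]
    - [1,0.207,0.175,-0.03,6.25]
  grip_force: 40

```text
time_s: 0.9
tcp_pos: [0.4528, -0.3147, 0.1991]
tool_rot: [0.784, 0.621, -0.001, -0.002]
force: [-0.5, -0.7, -0.3]
grip_width: 1.003
grip_force: 0.0
```

Run:
```python
from h import *
s=env.sense();c=cam("wrist");cv2.imwrite("pics/w1.png",env.camera("wrist")[:,:,::-1])
print(s["time_s"],s["tcp_pos"],np.degrees(R.from_quat(s["tool_rot"]).as_matrix()[:2,0]),proj(c,[.4525,-.317,.088]))
np.savez("c1.npz",*c)
```

```text
0.9 [ 0.45280507 -0.31471825  0.19914879] [13.10572119 55.77664748] [316.74268179 234.79260524]
```

View pics/w1.png

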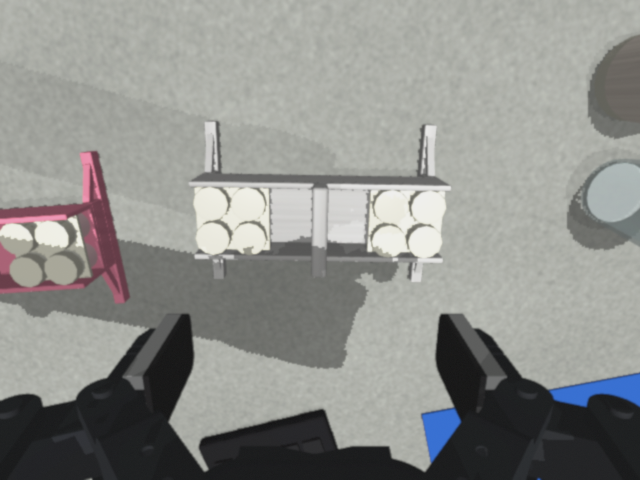

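Run:
```python
from h import *
c=list(np.load("c1.npz").values())
a,b=ray(c,(321.5,184),.088),ray(c,(319,276),.088);print(a,b,(a+b)/2,np.linalg.norm(a-b))
d=a-b;print(np.degrees(np.arctan2(d[1],d[0])))
p,q=ray(c,(192,184),.062),ray(c,(449,188),.062);d=q-p;print(np.degrees(np.arctan2(d[1],d[0])),np.linalg.norm(d))
```

```text
[ 0.46274597 -0.28599513  0.088     ] [ 0.4474909  -0.34487158  0.088     ] [ 0.45511844 -0.31543335  0.088     ] 0.06082066100536999
75.47393466697262
-14.134867481102532 0.17332586892524404
```

Emit:
arm_command:
  series:
    - [0.35,0.002,0.001,-0.03,-0.12]
    - [0.35,0.002,0.001,-0.06,-0.12]
    - [0.35,0.002,0.001,-0.08,-0.12]
    - [0.35,0.002,0.001,-0.09,-0.12]
    - [0.35,0.002,0.001,-0.09,-0.12]

```text
time_s: 1.45
tcp_pos: [0.4533, -0.3167, 0.1103]
tool_rot: [0.791, 0.612, -0.001, -0.001]
force: [-0.4, -0.1, 0.1]
grip_width: 0.349
grip_force: 0.0
```

Run:
```python
from h import *
s=env.sense();c=cam("wrist");cv2.imwrite("pics/w2.png",env.camera("wrist")[:,:,::-1])
np.savez("c2.npz",*c)
print(s["tcp_pos"],s["grip_width"])
```

```text
[ 0.45334522 -0.31673463  0.11031994] 0.34869444102182423
```

View pics/w2.png

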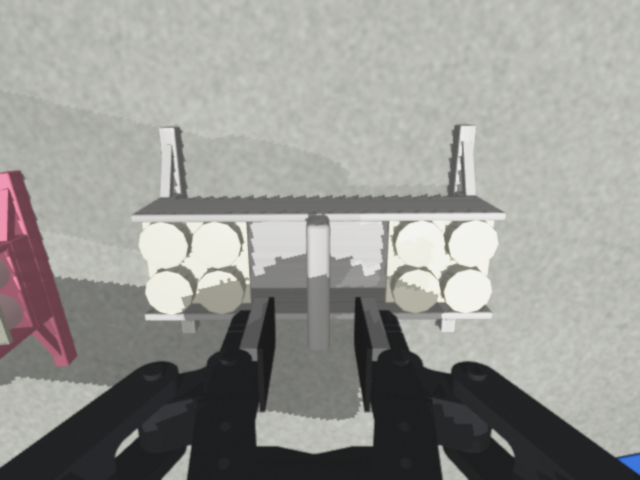

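Emit:
arm_command:
  series:
    - [0.35,0.001,0.001,-0.02,0]
    - [0.35,0.001,0.001,-0.04,0]
    - [0.35,0.001,0.001,-0.045,0]
    - [0.0,0.001,0.001,-0.045,0]
    - [0.0,0.001,0.001,-0.045,0]
    - [0.0,0.001,0.001,-0.045,0]
    - [0.0,0.001,0.001,-0.045,0]
    - [0.0,0.001,0.001,-0.045,0]

```text
time_s: 2.3
tcp_pos: [0.4566, -0.3155, 0.0674]
tool_rot: [0.79, 0.613, 0.0, 0.001]
force: [-1.5, 0.3, 3.9]
grip_width: 0.106
grip_force: 43.4
```

Emit:
arm_command:
  series:
    - [0,0,0,0.02,0]
    - [0,0,0,0.05,0]
    - [0,0.0,0.01,0.08,0]
    - [0,0.01,0.04,0.1,-0.3]
    - [0,0.02,0.08,0.1,-0.7]
    - [0,0.03,0.12,0.1,-1.1]
    - [0,0.04,0.16,0.1,-1.5]
    - [0,0.05,0.2,0.1,-1.9]

```text
time_s: 3.1
tcp_pos: [0.505, -0.1129, 0.1649]
tool_rot: [0.865, 0.502, -0.001, -0.001]
force: [1.7, -0.8, -6.2]
grip_width: 0.103
grip_force: 42.1
```

Emit:
arm_command:
  series:
    - [0,0.008,0.035,0,-0.3]
    - [0,0.013,0.065,0,-0.5]
    - [0,0.017,0.09,0,-0.7]
    - [0,0.019,0.105,0,-0.77]
    - [0,0.019,0.108,0,-0.77]
    - [0,0.019,0.108,0,-0.77]
    - [0,0.019,0.108,0,-0.77]

```text
time_s: 3.8
tcp_pos: [0.5245, -0.009, 0.1656]
tool_rot: [0.89, 0.455, -0.001, 0.0]
force: [-0.5, -0.5, -6.0]
grip_width: 0.106
grip_force: 42.1
```

Run:
```python
from h import *
s=env.sense();c=cam("wrist");w=env.camera("wrist")[:,:,::-1];np.savez("c3.npz",*c)
t=env.camera("top")[:,:,::-1];cv2.imwrite("pics/t3.png",t);cv2.imwrite("pics/w3.png",w)
print(s["tcp_pos"],s["force"],s["moment"],np.degrees(np.arctan2(*R.from_quat(s["tool_rot"]).as_matrix()[1::-1,0])))
```

```text
[ 0.52445936 -0.00899776  0.16558666] [-0.52802169 -0.54457536 -6.00188555] [-0.04475804 -0.00021327 -0.01964209] 54.13766138669541
```

View pics/w3.png

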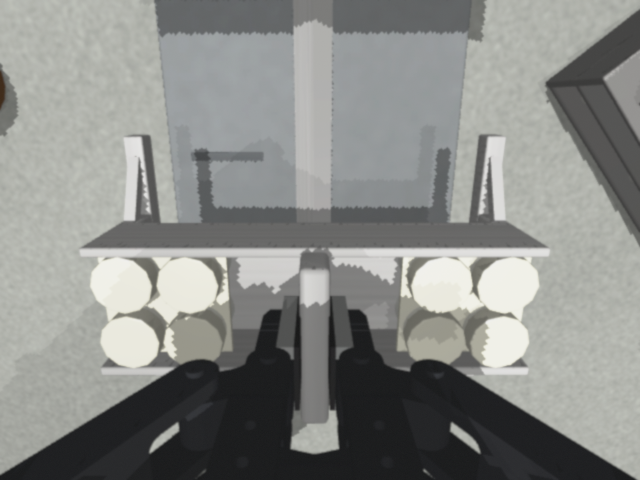

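Run:
```python
from h import *
c=list(np.load("c3.npz").values());g=cv2.cvtColor(cv2.imread("pics/w3.png"),6).astype(float)
for v0 in(40,60,80,100,120,180,200):
    r=g[v0:v0+10].mean(0);print(v0,np.round(r[286:340:2]).astype(int))
for v0 in(275,290,310,340,370,400):
    r=g[v0:v0+4].mean(0);print(v0,np.round(r[292:340:2]).astype(int))
```

```text
40 [158 158 157 157 182 184 184 186 186 186 185 182 184 179 176 176 176 176
 176 176 176 176 175 154 156 158 157]
60 [158 158 157 156 176 185 185 188 186 185 186 184 184 179 176 176 176 176
 176 176 176 176 175 157 154 155 155]
80 [161 161 161 160 171 186 185 187 186 186 187 186 184 180 176 176 176 176
 176 176 176 176 174 150 155 157 156]
100 [158 158 158 158 167 186 185 188 188 186 187 187 185 182 179 178 178 178
 178 178 178 178 176 151 156 158 158]
120 [156 156 156 156 162 185 185 188 187 187 187 189 185 182 179 178 178 178
 178 178 178 178 172 150 154 154 154]
180 [146 146 146 146 148 167 175 176 176 176 174 178 175 174 170 169 169 169
 171 174 173 174 162 140 143 145 145]
200 [139 134 129 132 132 152 161 166 166 172 166 163 171 168 169 167 169 165
 160 163 163 165 153 124 124 127 130]
275 [164 142 128 126 162 192 208 214 213 212 210 209 207 206 204 203 199 184
 158 119 128 128 128 128]
290 [126 126 126 122 156 190 207 214 213 212 210 209 207 206 204 203 199 182
 157 121 127 127 128 127]
310 [ 82  82  63  44 101 120 127 130 129 129 128 128 127 126 124 124 122 117
 105  49  48  80  82  82]
340 [ 80  47  27  26  53 112 125 128 128 128 127 126 125 124 124 123 121 114
  70  26  26  35  77  82]
370 [ 30  36  38  37  44 110 123 126 127 127 127 125 124 124 123 122 120 114
  61  33  38  38  31  29]
400 [ 32  48  38  40  77 113 120 124 124 126 126 124 123 122 122 122 119 114
  90  46  37  42  34  31]
```

Run:
```python
from h import *
c=list(np.load("c3.npz").values());W=-c[1].T@c[2]
P=[ray(c,p,.022)[:2] for p in((312.5,45),(312.6,85),(312.75,125),(313,185))]
d=P[0]-P[-1];yaw=np.arctan2(d[1],d[0]);print("rail",np.degrees(yaw),P)
r=[ray(c,p,.034)[:2] for p in((312,45),(312.5,125))];print("ridge line",r)
H=[ray(c,p,.186)[:2] for p in((314.4,253),(314.4,420))];print("handle",H,np.degrees(np.arctan2(*(H[0]-H[1])[::-1])),np.linalg.norm(H[0]-H[1]))
for Y in(54.2,np.degrees(yaw)):
    y=np.radians(Y);n=np.array([-np.sin(y),np.cos(y)]);u=np.array([np.cos(y),np.sin(y)])
    m=(H[0]+H[1])/2
    print(Y,"rack left of rail",[n@(m-p) for p in P],[n@(m-p) for p in r],"tcp",n@(np.array([.52446,-.009])-P[1]), "along from tcp",u@(m-np.array([.52446,-.009])))
# canopy shadow/edge, deck near edge along x from the top
L=np.array([.578,.0655]);u=np.array([np.cos(np.radians(54.1)),np.sin(np.radians(54.1))]);n=np.array([-u[1],u[0]])
print("loader-frame of tcp",u@(np.array([.52446,-.009])-L),n@(np.array([.52446,-.009])-L), "rail y",[n@(p-L) for p in P])
```

```text
rail 54.22710747004268 [array([0.5880546 , 0.08204296]), array([0.57428068, 0.06297295]), array([0.55975535, 0.04280625]), array([0.53637461, 0.01031539])]
ridge line [array([0.5870411 , 0.08106767]), array([0.56004042, 0.04339008])]
handle [array([0.54320211, 0.01807583]), array([ 0.50599645, -0.03329008])] 54.083207991348026 0.06342490156248971
54.2 rack left of rail [np.float64(-0.0009751954647065929), np.float64(-0.00099157091233127), np.float64(-0.000975875770203387), np.float64(-0.0009333691788305987)] [np.float64(-0.0012266985800003926), np.float64(-0.0010861811941771469)] tcp -0.0016933796368213852 along from tcp 0.0012111867818424887
54.22710747004268 rack left of rail [np.float64(-0.0009232328907749666), np.float64(-0.0009507379553636399), np.float64(-0.0009468012220827214), np.float64(-0.0009232328907749654)] [np.float64(-0.001175390709227158), np.float64(-0.0010568037076266492)] tcp -0.0016519735711747867 along from tcp 0.0012115186822324992
loader-frame of tcp -0.09174247819284592 -0.00031511114734845524 rail y [np.float64(0.0015556948896135148), np.float64(0.0015310129449220792), np.float64(0.0014719408478043711), np.float64(0.00135957075083747)]
```

Emit:
arm_command:
  series:
    - [0,-0.001,0.0005,-0.02,0]
    - [0,-0.001,0.0005,-0.045,0]
    - [0,-0.001,0.0005,-0.06,0]
    - [0,-0.001,0.0005,-0.068,0]
    - [0,-0.001,0.0005,-0.074,0]
    - [0,-0.001,0.0005,-0.077,0]
    - [0,-0.001,0.0005,-0.077,0]

```text
time_s: 4.6
tcp_pos: [0.5244, -0.0066, 0.0896]
tool_rot: [0.89, 0.456, 0.0, 0.0]
force: [-0.7, 0.2, -5.9]
grip_width: 0.108
grip_force: 42.1
```

Emit:
arm_command:
  series:
    - [0,0,-0.0003,-0.002,0]
    - [0,0,-0.0003,-0.004,0]
    - [0,0,-0.0003,-0.006,0]
    - [0,0,-0.0003,-0.0075,0]
    - [0,0,-0.0003,-0.0075,0]

```text
time_s: 5.1
tcp_pos: [0.5238, -0.0067, 0.0815]
tool_rot: [0.89, 0.456, -0.0, -0.0]
force: [0.3, 0.9, -6.4]
grip_width: 0.105
grip_force: 42.0
```

Emit:
arm_command:
  series:
    - [0,0,0,-0.001,0]
    - [0,0,0,-0.002,0]
    - [0,0,0,-0.003,0]
    - [0,0,0,-0.003,0]

```text
time_s: 5.5
tcp_pos: [0.5243, -0.0067, 0.0795]
tool_rot: [0.89, 0.456, 0.0, 0.0]
force: [-1.1, -0.4, -1.6]
grip_width: 0.105
grip_force: 42.8
```

Emit:
arm_command:
  series:
    - [0,0.005,0.007,0.001,0]
    - [0,0.014,0.0194,0.001,0]
    - [0,0.024,0.0332,0.001,0]
    - [0,0.034,0.047,0.001,0]
    - [0,0.044,0.0609,0.001,0]
    - [0,0.054,0.0747,0.001,0]
    - [0,0.062,0.0858,0.001,0]
    - [0,0.066,0.0914,0.001,0]

```text
time_s: 6.3
tcp_pos: [0.5914, 0.0875, 0.0798]
tool_rot: [0.889, 0.457, 0.001, -0.0]
force: [0.7, -2.1, -5.1]
grip_width: 0.108
grip_force: 42.3
```

Emit:
arm_command:
  series:
    - [0,0,0,0,0]
    - [0.35,0,0,0,0]
    - [0.35,0,0,0,0]
    - [0.35,0,0,0,0]

```text
time_s: 6.7
tcp_pos: [0.5905, 0.0843, 0.0808]
tool_rot: [0.89, 0.456, 0.001, 0.0]
force: [-0.4, -0.4, -0.0]
grip_width: 0.349
grip_force: 0.0
```

Emit:
arm_command:
  series:
    - [0.35,0,0,0.04,0]
    - [0.35,0,0,0.08,0]
    - [0.35,-0.01,-0.02,0.12,0.3]
    - [0.35,-0.03,-0.06,0.12,0.8]
    - [0.35,-0.05,-0.1,0.12,1.3]
    - [0.35,-0.07,-0.145,0.12,1.8]
    - [0.35,-0.08,-0.19,0.12,2.3]
    - [0.35,-0.1,-0.235,0.12,2.8]

```text
time_s: 7.5
tcp_pos: [0.4899, -0.1522, 0.2008]
tool_rot: [0.784, 0.621, 0.001, 0.001]
force: [0.8, -0.6, 0.8]
grip_width: 0.348
grip_force: 0.0
```

Emit:
arm_command:
  series:
    - [0.35,-0.03,-0.04,0,0.3]
    - [0.35,-0.06,-0.08,0,0.59]
    - [0.35,-0.09,-0.115,0,0.59]
    - [0.35,-0.12,-0.15,0,0.59]
    - [0.35,-0.16,-0.175,0,0.59]
    - [0.35,-0.205,-0.19,0,0.59]
    - [0.35,-0.25,-0.175,0,0.59]
    - [0.35,-0.29,-0.15,0,0.59]

```text
time_s: 8.3
tcp_pos: [0.1973, -0.3015, 0.2003]
tool_rot: [0.76, 0.65, -0.0, 0.001]
force: [-0.1, 0.5, 0.2]
grip_width: 0.351
grip_force: 0.0
```

Emit:
arm_command:
  series:
    - [0.35,-0.007,0.005,0,0]
    - [0.35,-0.007,0.005,0,0]
    - [0.35,-0.007,0.005,0,0]

```text
time_s: 8.6
tcp_pos: [0.1944, -0.2961, 0.2007]
tool_rot: [0.758, 0.652, -0.0, 0.002]
force: [0.2, -1.3, 0.8]
grip_width: 0.348
grip_force: 0.0
```

Run:
```python
from h import *
s=env.sense();c=cam("wrist");np.savez("c4.npz",*c);w=env.camera("wrist")[:,:,::-1].copy()
t=env.camera("top")[:,:,::-1]
o=np.zeros((480,800,3),np.uint8);o[:360,:480]=cv2.resize(w,(480,360),interpolation=3);o[:400,480:]=cv2.resize(t[100:300,190:350],None,fx=2,fy=2);cv2.imwrite("pics/w4.png",o);cv2.imwrite("pics/w4f.png",w)
print(s["tcp_pos"],s["qpos"],np.degrees(np.arctan2(*R.from_quat(s["tool_rot"]).as_matrix()[1::-1,0])))
```

```text
[ 0.19441727 -0.29611661  0.20068132] [ 1.05944707 -0.07059674 -0.11055625  2.02401626 -0.00869089  1.18442706
  0.80271981] 81.42307289461331
```

View pics/w4.png

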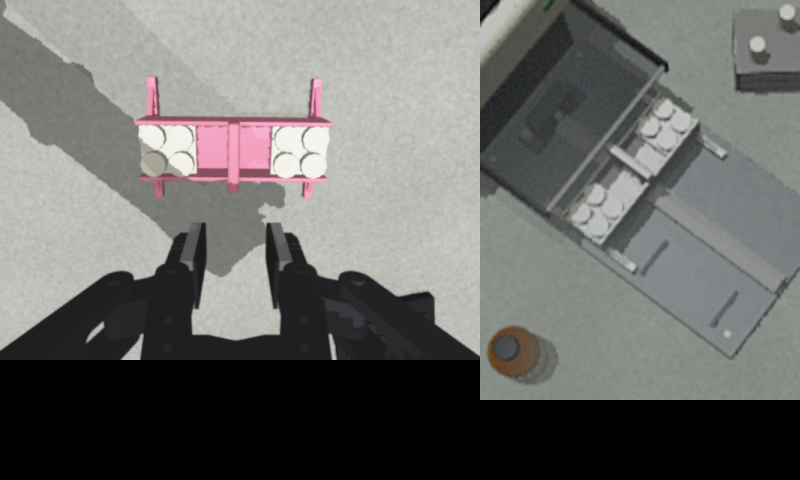

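Run:
```python
from h import *
c=list(np.load("c4.npz").values())
a,b=ray(c,(312.5,163),.088),ray(c,(311.5,255),.088);d=a-b;print(a,b,(a+b)/2,np.linalg.norm(d),np.degrees(np.arctan2(d[1],d[0])))
p,q=ray(c,(182,162),.062),ray(c,(441,164),.062);d=q-p;print(np.degrees(np.arctan2(d[1],d[0]))+90)
```

```text
[ 0.1991557  -0.25394646  0.088     ] [ 0.18952934 -0.31249805  0.088     ] [ 0.19434252 -0.28322226  0.088     ] 0.05933763892380074 80.66362297784848
80.90438090293364
```

Emit:
arm_command:
  series:
    - [0.35,-0.001,0.003,-0.03,-0.07]
    - [0.35,-0.001,0.003,-0.07,-0.07]
    - [0.35,-0.001,0.003,-0.1,-0.07]
    - [0.35,-0.001,0.003,-0.12,-0.07]
    - [0.35,-0.001,0.003,-0.134,-0.07]
    - [0.35,-0.001,0.003,-0.134,-0.07]

```text
time_s: 9.3
tcp_pos: [0.1923, -0.2911, 0.0641]
tool_rot: [0.761, 0.649, 0.001, -0.002]
force: [-0.4, 0.1, -0.1]
grip_width: 0.347
grip_force: 0.0
```

Emit:
arm_command:
  series:
    - [0,0,0,0,0]
    - [0,0,0,0,0]
    - [0,0,0,0,0]
    - [0,0,0,0,0]

```text
time_s: 9.7
tcp_pos: [0.193, -0.2931, 0.0665]
tool_rot: [0.761, 0.648, 0.0, 0.001]
force: [1.6, -0.4, -2.6]
grip_width: 0.112
grip_force: 40.6
```

Emit:
arm_command:
  series:
    - [0,0,0,0.02,0]
    - [0,0,0,0.05,0]
    - [0,0.0,0.0,0.08,0]
    - [0,0,0,0.1,0]
    - [0,0,0,0.1,0]

```text
time_s: 10.2
tcp_pos: [0.1929, -0.2937, 0.1678]
tool_rot: [0.762, 0.648, -0.0, 0.003]
force: [0.5, -0.7, -5.3]
grip_width: 0.106
grip_force: 40.1
```

Emit:
arm_command:
  series:
    - [0,0.03,-0.02,0.0,0]
    - [0,0.065,-0.045,0,0]
    - [0,0.105,-0.06,0,0]
    - [0,0.145,-0.05,0,-0.4]
    - [0,0.18,-0.025,0,-0.8]
    - [0,0.215,0.0,0,-1.2]
    - [0,0.24,0.035,0,-1.7]
    - [0,0.26,0.075,0,-2.2]

```text
time_s: 11.0
tcp_pos: [0.4519, -0.2161, 0.163]
tool_rot: [0.853, 0.522, -0.001, -0.002]
force: [1.0, 0.3, -6.3]
grip_width: 0.105
grip_force: 40.2
```

Emit:
arm_command:
  series:
    - [0,0.015,0.04,0,-0.5]
    - [0,0.03,0.08,0,-0.9]
    - [0,0.04,0.12,0,-1.12]
    - [0,0.044,0.155,0,-1.12]
    - [0,0.045,0.174,0,-1.12]
    - [0,0.045,0.176,0,-1.12]
    - [0,0.045,0.176,0,-1.12]
    - [0,0.045,0.176,0,-1.12]

```text
time_s: 11.8
tcp_pos: [0.4959, -0.0433, 0.1644]
tool_rot: [0.891, 0.455, -0.002, -0.0]
force: [-0.0, -1.7, -5.6]
grip_width: 0.106
grip_force: 40.2
```

Run:
```python
from h import *
s=env.sense();c=cam("wrist");np.savez("c5.npz",*c);w=env.camera("wrist")[:,:,::-1].copy();cv2.imwrite("pics/w5.png",w)
print(s["tcp_pos"],s["force"],np.degrees(np.arctan2(*R.from_quat(s["tool_rot"]).as_matrix()[1::-1,0])))
```

```text
[ 0.4959248  -0.0432816   0.16437149] [-0.01827053 -1.65976754 -5.59451482] 54.12240446319983
```

View pics/w5.png

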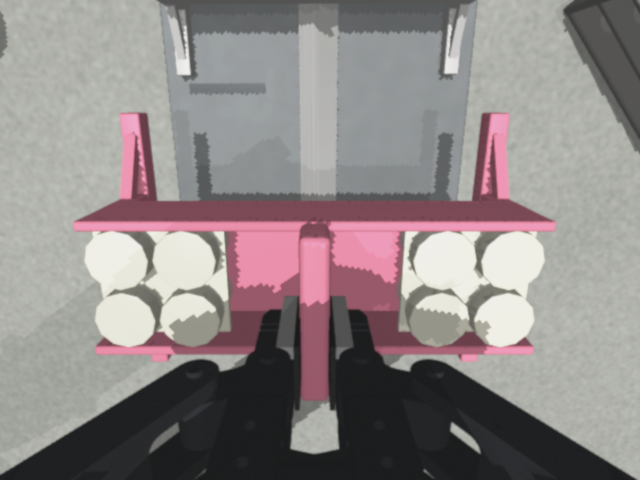

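Run:
```python
from h import *
c=list(np.load("c5.npz").values());g=cv2.cvtColor(cv2.imread("pics/w5.png"),6).astype(float)
mids=[]
for v in(60,90,180):
    r=np.diff(cv2.GaussianBlur(g[v-4:v+4].mean(0)[None],(5,1),0)[0]);l=290+np.argmax(r[290:312]);k=325+np.argmin(r[325:348]);mids.append(((l+k)/2+.5,v));print(v,l,k)
P=[ray(c,p,.022)[:2] for p in mids]
H=[ray(c,p,.186)[:2] for p in((314.8,232),(314.8,400))];m=(H[0]+H[1])/2
y=np.radians(54.2);u=np.array([np.cos(y),np.sin(y)]);n=np.array([-u[1],u[0]]);t=env.sense()["tcp_pos"][:2]
print("pink left of rail",[n@(m-p) for p in P],"tcp",[n@(t-p) for p in P])
print("handle yaw",np.degrees(np.arctan2(*(H[0]-H[1])[::-1])),"centre ahead of tcp",u@(m-t))
S=[ray(c,p,.012)[:2] for p in((183,75),(452,74))]
print("white skid ends ahead of tcp",[u@(s-t) for s in S],"side",[n@(s-P[0]) for s in S])
print("deck front? tcp loader x",u@(t-np.array([.578,.0655])))
```

```text
60 298 336
90 299 336
180 300 335
pink left of rail [np.float64(0.0017936036129765783), np.float64(0.0021133970409363454), np.float64(0.0021320709886936233)] tcp [np.float64(0.0009225425233464385), np.float64(0.0012423359513062137), np.float64(0.0012610098990634858)]
handle yaw 54.0844616088555 centre ahead of tcp 0.009536088158074755
white skid ends ahead of tcp [np.float64(0.09405808415915262), np.float64(0.0942330654035085)] side [np.float64(0.08833101847738888), np.float64(-0.08829141100356606)]
deck front? tcp loader x -0.13617042657435144
```

Emit:
arm_command:
  series:
    - [0,0.0015,-0.0015,-0.02,0]
    - [0,0.0015,-0.0015,-0.04,0]
    - [0,0.0015,-0.0015,-0.055,0]
    - [0,0.0015,-0.0015,-0.06,0]
    - [0,0.0015,-0.0015,-0.06,0]
    - [0,0.0015,-0.0015,-0.06,0]

```text
time_s: 12.45
tcp_pos: [0.4993, -0.0434, 0.1065]
tool_rot: [0.89, 0.456, 0.001, 0.0]
force: [0.9, -0.1, -5.9]
grip_width: 0.11
grip_force: 40.2
```

Emit:
arm_command:
  series:
    - [0,-0.0006,0.0004,-0.006,0]
    - [0,-0.0006,0.0004,-0.011,0]
    - [0,-0.0006,0.0004,-0.016,0]
    - [0,-0.0006,0.0004,-0.02,0]
    - [0,-0.0006,0.0004,-0.023,0]
    - [0,-0.0006,0.0004,-0.025,0]
    - [0,-0.0006,0.0004,-0.025,0]

```text
time_s: 13.15
tcp_pos: [0.4979, -0.0425, 0.0805]
tool_rot: [0.89, 0.456, -0.0, -0.0]
force: [-0.8, 0.2, -6.5]
grip_width: 0.105
grip_force: 40.2
```

Emit:
arm_command:
  series:
    - [0,0.0029,0.0041,0,0]
    - [0,0.0058,0.0081,0,0]
    - [0,0.0088,0.0122,0,0]
    - [0,0.0117,0.0162,0,0]
    - [0,0.0146,0.0203,0,0]
    - [0,0.0176,0.0243,0,0]
    - [0,0.0205,0.0284,0,0]
    - [0,0.0234,0.0324,0,0]

```text
time_s: 13.95
tcp_pos: [0.5204, -0.0115, 0.0805]
tool_rot: [0.89, 0.455, -0.002, 0.0]
force: [-3.0, -2.0, -4.9]
grip_width: 0.105
grip_force: 40.4
```

Emit:
arm_command:
  series:
    - [0,0.0023,0.0032,0,0]
    - [0,0.0047,0.0065,0,0]
    - [0,0.007,0.0097,0,0]
    - [0,0.0094,0.013,0,0]
    - [0,0.0117,0.0162,0,0]
    - [0,0.014,0.0195,0,0]
    - [0,0.0164,0.0227,0,0]
    - [0,0.0187,0.026,0,0]

```text
time_s: 14.75
tcp_pos: [0.5402, 0.0163, 0.0807]
tool_rot: [0.89, 0.456, -0.0, -0.0]
force: [-1.3, -3.6, -7.8]
grip_width: 0.105
grip_force: 40.0
```

Run:
```python
from h import *
s=env.sense();c=cam("wrist");w=env.camera("wrist")[:,:,::-1];t=env.camera("top")[:,:,::-1]
o=np.zeros((440,800,3),np.uint8);o[:360,:480]=cv2.resize(w,(480,360),interpolation=3);o[:,480:]=cv2.resize(t[90:310,190:350],None,fx=2,fy=2);cv2.imwrite("pics/w6.png",o)
print(s["tcp_pos"],s["force"],s["moment"],np.degrees(np.arctan2(*R.from_quat(s["tool_rot"]).as_matrix()[1::-1,0])))
```

```text
[0.54020936 0.01632818 0.08069665] [-1.29391577 -3.62433934 -7.82714494] [-0.99175733  0.38408944  0.00507493] 54.2610473973746
```

View pics/w6.png

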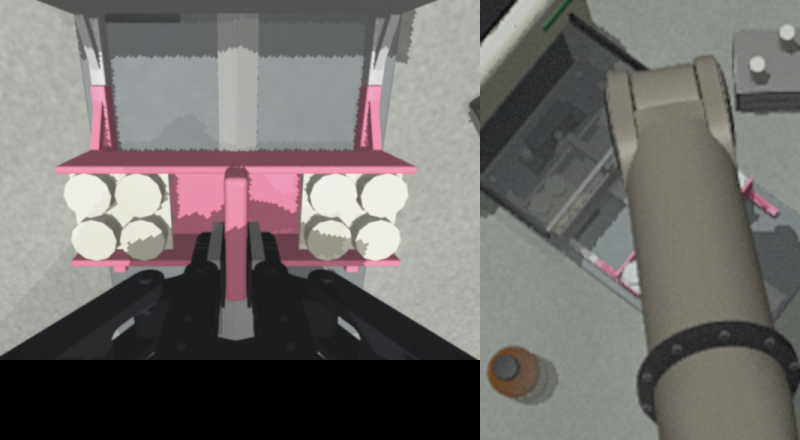

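Emit:
arm_command:
  series:
    - [0,0.0009,0.0012,0,0]
    - [0,0.0018,0.0024,0,0]
    - [0,0.0026,0.0036,0,0]
    - [0,0.0035,0.0049,0,0]
    - [0,0.0044,0.0061,0,0]
    - [0,0.0053,0.0073,0,0]
    - [0,0.0061,0.0085,0,0]
    - [0,0.007,0.0097,0,0]

```text
time_s: 15.65
tcp_pos: [0.5472, 0.0254, 0.081]
tool_rot: [0.89, 0.456, -0.0, 0.0]
force: [-3.3, -4.4, -2.8]
grip_width: 0.107
grip_force: 40.6
```

Emit:
arm_command:
  series:
    - [0,0.0006,0.0008,0,0]
    - [0,0.0012,0.0016,0,0]
    - [0,0.0018,0.0024,0,0]
    - [0,0.0023,0.0032,0,0]
    - [0,0.0029,0.0041,0,0]

```text
time_s: 16.15
tcp_pos: [0.55, 0.0295, 0.0809]
tool_rot: [0.89, 0.456, -0.0, 0.0]
force: [-3.4, -3.9, -3.0]
grip_width: 0.108
grip_force: 40.6
```

Emit:
arm_command:
  series:
    - [0,0.0006,0.0008,0,0]
    - [0,0.0012,0.0016,0,0]
    - [0,0.0018,0.0024,0,0]
    - [0,0.0023,0.0032,0,0]
    - [0,0.0029,0.0041,0,0]

```text
time_s: 16.65
tcp_pos: [0.5529, 0.0335, 0.0809]
tool_rot: [0.89, 0.456, -0.0, 0.0]
force: [-3.2, -4.4, -3.3]
grip_width: 0.107
grip_force: 40.6
```

Emit:
arm_command:
  series:
    - [0,0.0006,0.0008,0,0]
    - [0,0.0012,0.0016,0,0]
    - [0,0.0018,0.0024,0,0]
    - [0,0.0023,0.0032,0,0]

```text
time_s: 17.05
tcp_pos: [0.5551, 0.0366, 0.0809]
tool_rot: [0.89, 0.456, -0.0, 0.0]
force: [-3.4, -5.8, -2.3]
grip_width: 0.107
grip_force: 40.6
```

Emit:
arm_command:
  series:
    - [0,0.0006,0.0008,0,0]
    - [0,0.0012,0.0016,0,0]
    - [0,0.0018,0.0024,0,0]
    - [0,0.0023,0.0032,0,0]

```text
time_s: 17.45
tcp_pos: [0.5568, 0.0388, 0.0807]
tool_rot: [0.89, 0.456, -0.001, 0.001]
force: [-5.0, -6.6, -2.6]
grip_width: 0.109
grip_force: 40.8
```

Emit:
arm_command:
  series:
    - [0,0.0006,0.0008,0,0]
    - [0,0.0012,0.0016,0,0]
    - [0,0.0012,0.0016,0,0]

```text
time_s: 17.75
tcp_pos: [0.557, 0.039, 0.0804]
tool_rot: [0.89, 0.455, -0.003, 0.001]
force: [-6.4, -6.7, -0.8]
grip_width: 0.109
grip_force: 40.9
```

Emit:
arm_command:
  series:
    - [0,0.0006,0.0008,0,0]
    - [0,0.0012,0.0016,0,0]
    - [0,0.0018,0.0024,0,0]
    - [0,0.0018,0.0024,0,0]
    - [0,0.0018,0.0024,0,0]

```text
time_s: 18.25
tcp_pos: [0.5573, 0.0393, 0.0803]
tool_rot: [0.891, 0.455, -0.005, 0.002]
force: [-9.3, -9.7, 2.1]
grip_width: 0.107
grip_force: 41.3
```

Run:
```python
from h import *
s=env.sense();c=cam("wrist");np.savez("c7.npz",*c);w=env.camera("wrist")[:,:,::-1];t=env.camera("scene")[:,:,::-1]
cv2.imwrite("pics/s7.png",t);o=np.zeros((600,800,3),np.uint8);o[:360,:480]=cv2.resize(w,(480,360),interpolation=3)
o[360:600,:]=0;k=cv2.resize(t[200:340,370:476],None,fx=3,fy=3,interpolation=2);o[:420,480:798]=k;cv2.imwrite("pics/w7.png",o[:420])
print(s["tcp_pos"],s["force"],s["moment"],np.degrees(np.arctan2(*R.from_quat(s["tool_rot"]).as_matrix()[1::-1,0])))
```

```text
[0.55726121 0.03928246 0.08033847] [-9.34696946 -9.69822773  2.1086732 ] [-2.412764    2.04364052  0.09495112] 54.12228162830033
```

View pics/w7.png

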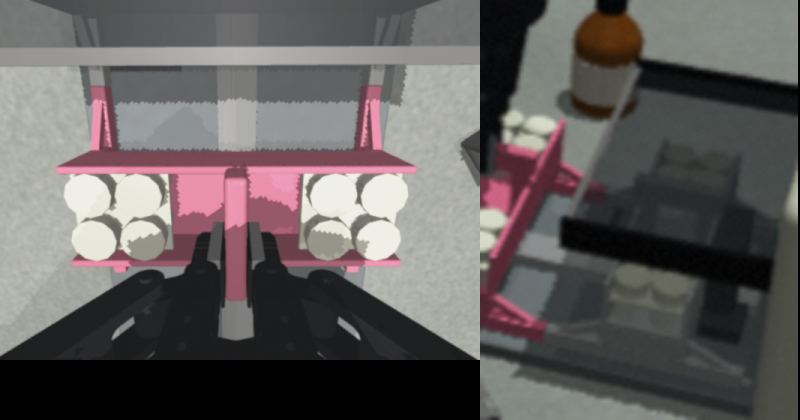

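Emit:
arm_command:
  series:
    - [0,-0.0012,-0.0016,0,0]
    - [0,-0.003,-0.0041,0,0]
    - [0,-0.0059,-0.0081,0,0]
    - [0,-0.0117,-0.0162,0,0]
    - [0,-0.0205,-0.0284,0,0]
    - [0,-0.0293,-0.0406,0,0]
    - [0,-0.0351,-0.0487,0,0]
    - [0,-0.0351,-0.0487,0,0]

```text
time_s: 19.15
tcp_pos: [0.5237, -0.0073, 0.0805]
tool_rot: [0.891, 0.454, -0.001, 0.0]
force: [-0.3, -0.1, -5.5]
grip_width: 0.107
grip_force: 40.2
```

Emit:
arm_command:
  series:
    - [0,0,0,0.01,0]
    - [0,0,0,0.03,0]
    - [0,0,0,0.05,0]
    - [0,0,0,0.08,0]
    - [0,0,0,0.11,0]
    - [0,-0.01,-0.03,0.12,0]
    - [0,-0.03,-0.07,0.12,0]
    - [0,-0.05,-0.11,0.12,0]

```text
time_s: 19.95
tcp_pos: [0.4762, -0.1137, 0.2025]
tool_rot: [0.889, 0.458, 0.002, 0.001]
force: [-0.6, -0.9, -6.1]
grip_width: 0.106
grip_force: 40.2
```

Run:
```python
from h import *
s=env.sense();t=env.camera("top")[:,:,::-1];q=env.camera("scene")[:,:,::-1]
o=np.zeros((600,800,3),np.uint8);o[:,:480]=cv2.resize(t[100:300,190:350],(480,600),interpolation=2);o[:420,480:798]=cv2.resize(q[200:340,370:476],None,fx=3,fy=3,interpolation=2);cv2.imwrite("pics/w8.png",o)
print(s["tcp_pos"],s["force"],s["time_s"])
c=cam("top");u=np.array([.585,.811]);L=np.array([.578,.0655])
for cx in(.106,.116,.09):
  print(cx,[ (proj(c,[*(L+(cx+a)*u),.1])-[190,100])*3 for a in(-.03,.03)])
```

```text
[ 0.47622019 -0.11374355  0.20252668] [-0.56738064 -0.94536299 -6.10778852] 19.95
0.106 [array([164.76182371, 193.52840622]), array([ 99.67559103, 145.35569589])]
0.116 [array([153.87608433, 185.47147085]), array([ 88.88091   , 137.36615615])]
0.09 [array([182.21081992, 206.44304892]), array([116.97849533, 158.16221061])]
```

View pics/w8.png

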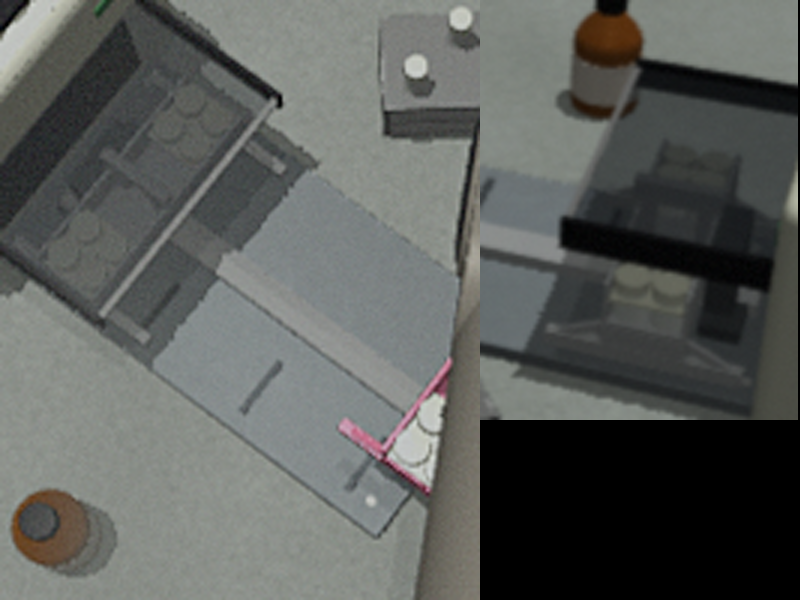

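Emit:
arm_command:
  series:
    - [0,-0.01,-0.045,0,0.4]
    - [0,-0.02,-0.09,0,0.9]
    - [0,-0.035,-0.135,0,1.4]
    - [0,-0.06,-0.175,0,1.9]
    - [0,-0.095,-0.205,0,2.4]
    - [0,-0.135,-0.23,0,2.9]
    - [0,-0.175,-0.24,0,3.32]
    - [0,-0.215,-0.225,0,3.32]

```text
time_s: 20.85
tcp_pos: [0.2592, -0.3433, 0.2019]
tool_rot: [0.762, 0.647, -0.001, 0.002]
force: [-1.3, -0.1, -6.1]
grip_width: 0.107
grip_force: 40.1
```

Emit:
arm_command:
  series:
    - [0,-0.035,0.02,-0.03,0]
    - [0,-0.068,0.043,-0.06,0]
    - [0,-0.068,0.043,-0.09,0]
    - [0,-0.068,0.043,-0.115,0]
    - [0,-0.068,0.043,-0.128,0]
    - [0,-0.068,0.043,-0.133,0]
    - [0,-0.068,0.043,-0.133,0]

```text
time_s: 21.55
tcp_pos: [0.1933, -0.2964, 0.0684]
tool_rot: [0.761, 0.649, 0.0, 0.0]
force: [-0.2, 0.9, -6.3]
grip_width: 0.106
grip_force: 40.2
```

Emit:
arm_command:
  series:
    - [0,0,0,-0.001,0]
    - [0,0,0,-0.002,0]
    - [0,0,0,-0.003,0]
    - [0.35,0,0,-0.003,0]
    - [0.35,0,0,-0.003,0]
    - [0.35,0,0,-0.003,0]

```text
time_s: 22.15
tcp_pos: [0.1928, -0.2964, 0.065]
tool_rot: [0.761, 0.648, 0.0, 0.0]
force: [-0.1, -0.2, -0.0]
grip_width: 0.348
grip_force: 0.0
```

Emit:
arm_command:
  series:
    - [0.35,0,0,0.02,0]
    - [0.35,0,0,0.06,0]
    - [0.35,0,0,0.1,0]
    - [0.35,0,0,0.15,0]
    - [0.35,0,-0.03,0.15,0]
    - [0.35,0,-0.03,0.15,0]
    - [0.35,0,-0.03,0.15,0]
    - [0.35,0,-0.03,0.15,0]

```text
time_s: 22.95
tcp_pos: [0.1921, -0.325, 0.2138]
tool_rot: [0.761, 0.648, 0.0, -0.001]
force: [1.0, -0.6, -0.5]
grip_width: 0.351
grip_force: 0.0
```

Run:
```python
from cell import env
import cv2
s=env.sense();print(s["time_s"],s["force"],s["grip_width"])
print(env.close_job())
```

```text
22.95 [ 1.03613129 -0.637482   -0.49478837] 0.35139212643787066
the job is handed in; nothing more can be done
None
```

The job is handed in at 23 s with the rack seated on the rail and pushed in until it stopped dead at 13 N, about where a home rack should stop; I judged it home from that and the pictures, as the plunger was not read. The tool cannot tilt, so I pushed it the last stretch skid-to-skid with the pink rack, a push at both sides rather than on the centre line, then put the pink rack back within a few millimetres of where it was.

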